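Pin the shift-rod yoke to the selector lug

ROBOT

A 6-joint arm with a two-finger parallel gripper is mounted at the origin on the work surface. World frame = base frame: x ahead of the robot, y to its left, z up, the work surface at z = 0. Lengths are in mm, angles in rad, forces in N, time in s.
With the tool pointing down it reaches from about 400 to 825 mm from the base axis. Payload 7 kg.
Tool frame: the origin (TCP) lies at the very end of the fingers, on their centre line; the grasp point (between the pads) lies 19 mm behind it; z points along the fingers, y is the line along which they close (so a half turn about z gives the same grasp; the last joint's range is limited). The gripper opens to 85 mm and grips with 20 to 120 N. Pads are 22 mm wide; open, the fingers measure 114 mm over their backs; the gripper's body (76 mm by 85 mm) begins 54 mm behind the grasp point. The pads swing forward as they close: fully open they stand 13 mm farther back than shut.
Start: joints at [-0.886, 0.359, 0.012, 0, -1.224, -0.288], TCP at [260.839, -622.542, 231.302] pointing down, gripper open.
Joint ranges: [-3.07, 3.07], [-1.43, 2.12], [-1.02, 1.25], [-3.03, 1.67], [-3.05, -0], [-3.03, 3.03]. Speed limits (rad/s): [2.39, 2.39, 3.01, 3.14, 3.14, 3.14].

INTERFACE

Orientations are given as a unit quaternion [w, x, y, z].
In Python, from workcell import arm, optics gives the robot as it stands.
- The arm moves only by the shell command python3 -m creep 'ROWS' [FORCE]. ROWS is a JSON object of lists of equal length, an entry for each row: "travel": the shift along the tool's x, y, z in cm, a list of three; "turn": the turn about the tool's z in degrees; "hand": the opening, from -1 (shut) to 1 (fully open). In form: {"travel": [[tx, ty, tz], ...], "turn": [turn, ...], "hand": [hand, ...]}. A call has 1 to 12 rows; each row is the pose to reach, as a shift and turn from the pose commanded when the call began, along the tool's axes at that moment; what a row does not reach only later rows make up. A row lasts 1/12 s, in which the tool goes at most 41.7 mm and 7.16 degrees, less where a joint would pass 70% of its speed; a pose out of reach is approached as far as the arm can. A call with a gripper value outside its range is refused whole. The fingers move at their own pace and stop on an object; FORCE is the grip in N (left out, the last holds). Time passes only in rows, so rows that repeat a pose let the fingers close. It gives the time, the measured TCP pose, the force, the opening and the grip force at its end, in the units of the state.
- arm.sense(): the state, without advancing time (a new reading comes with each control period).
- optics.camera(name): name is "scene" or "top" or "wrist"; returns (picture, depth): 420x560x3 uint8, blue, green, red; 420x560 float32, mm along the optical axis (not along the pixel's ray), 0 where there is no reading.
- optics.camera_info(name): a dict with "K" (3x3 intrinsics, pixels), "dist_coeffs" ([k1, k2, p1, p2, k3] as OpenCV has them; the pictures are not rectified), "extrinsics" (4x4, takes a point from camera to world coordinates). Camera axes: x right, y down, z forward; pixel columns grow to the right and rows downward; lengths in mm; the calibration is good to about 2 mm. A picture is of the moment at which its call begins: read the wrist's pose just before it. camera_info takes no time and is no camera call; for the wrist camera it gives the pose at the moment of the call.
- arm.close_job(): hands the job in; it is judged then, once.
The state is a dict: "time_s": time; "joints": joint angles; "qvel": joint speeds; "tau": joint torques, N m; "ee_pos": TCP position; "orientation": TCP orientation; "contact_force": force on the tool from outside, world axes, zero at the start; "ft_torque": the same for the moment, N m; "finger_gap": finger opening in mm; "grasp_force": force on a finger pad.
Only numpy, scipy, OpenCV 4.12 (cv2) and the standard library are available. Lean on these libraries where they do the work, as an engineer would, in place of code of your own. Each camera call takes 0.05 s, during which the arm holds its last target. There are 200 camera calls.

TASK

Couple the gearbox linkage: take the steel pin from the wooden stand and pass it down through the upper ear of the yoke, the lug's eye trapped between the ears, and the lower ear, until its head sits fully down on the yoke, then let go. The eye is hidden and not yet in line, so slide the yoke towards the lug post and feel for it with the pin; press gently, never forcing it (under about 50 N). Leave the bolt, gear, can and wrench alone.

Things in the scene. Friction and masses are not known exactly. Their poses are not given: they have to be found in the camera images.
- pin_grip (a point): The pin to fit: bare steel, upright in one hole of the stand. Round head 20 mm wide, 32 mm tall; below it a 12 mm round shank 38 mm long whose last 4 mm taper to a flat 10 mm nose. About 110 g. Point: middle of the head, 16 mm above its underside, 54 mm above the nose; z up along the pin. Grip the head; its underside lies on the stand's top, 45 mm above the bench.
- yoke_hole (a point): Centre of the hole in the yoke's upper ear, on its top face, 84 mm above the bench; x along the rod towards the lug post (the way the yoke slides), z up. The yoke is a steel fork of two flat ears, 30 mm wide, 8 mm thick, 12 mm apart, reaching 40 mm ahead and 78 mm behind. Both holes are 13.2 mm wide, on one axis. Home: the pin head's underside lies on this face.
- lower_hole (a point): Centre of the hole in the yoke's lower ear, on its underside, 28 mm straight below yoke_hole; 26 mm of free height below it.
- yoke (a joint): Travel of yoke and rod in metres: 0 fully back, grows to a stop at 0.034 as the yoke slides towards the lug post. Starts at 0 to 0.004. It slides stiffly (about 3 N) and stays where left; the pin in the upper ear can drag it.
- cover: Gearbox side cover fixed to the bench, aluminium, 275 x 120 mm, 30 mm high; carries rod guide, yoke and lug post. Origin on the bench below the rod's centre line; x along the rod towards the lug post. yoke_hole lies on this line, at x = joint value minus 0.020. The rod guide, a block with its top at 82 mm, is centred 133 mm behind the origin.
- lug_post (a point): Top centre of the lug post, a block 36 x 50 mm, 80 mm high, 78 mm ahead of the cover's origin. From it the fixed lug, a steel bar 26 mm wide, 9 mm thick, reaches into the yoke's gap, its top 9.5 mm below yoke_hole. Its 13.6 mm eye is hidden and not measured: it lies on the rod's line, in line with the yoke's holes at a travel between 0.008 and 0.032, and must be felt for.
- stand: Wooden stand fixed to the bench: block 60 x 150 x 45 mm (x, y, z) with two upright holes at y = +40 and -40 mm, one with the pin, one with the bolt. Origin under its centre.
- bolt_head (a point): A spare dark bolt in the other hole of the stand, not needed: low hexagon head 27 mm wide and 9 mm tall, its middle at this point. Leave alone.
- gear: Spare steel gear lying on the bench, 98 mm wide, 34 mm high; origin under its centre. Leave alone.
- grease: Blue can, 66 mm wide, 90 mm high; origin under its centre. Leave alone.
- wrench: Steel wrench lying on the bench. Leave alone.

How it is judged (in metres and radians):
On the way:
1. the pin's nose has entered the upper ear by more than 6 mm (horizontal distance between pin_grip and yoke_hole below 0.006 m and z of pin_grip in the frame of yoke_hole below 0.048 m), for 0.1 s.
At the end, for the whole second after the job is handed in: The pin stands upright (within 0.1 rad) in the yoke's hole (head within 3 mm of the axis) through both ears and the lug's eye, its head's underside within 2 mm of the upper ear, released, the yoke at rest (horizontal distance between pin_grip and yoke_hole below 0.003 m and z of pin_grip in the frame of yoke_hole below 0.018 m and angle between the z axis of pin_grip and the z axis of yoke_hole, either way round below 0.1 rad and velocity of joint yoke between -0.005 and 0.005 m/s); the robot touches nothing.
It fails at once if the pin, held or touched by the fingers, is forced against the yoke, lug or casting with more than 50 N (contact force between pin and cover above 50 N and contact force between the fingers and pin above 1 N).
It fails at once if the bolt is disturbed (distance of bolt_head from where it was at the start of the episode above 0.02 m).
It fails at once if the gear, can or wrench is disturbed (distance of any of gear, grease, wrench from where it was at the start of the episode above 0.02 m).
It also fails if it takes over 69 s, if anything falls off the work surface, if the arm or the gripper's body presses on something with over 40 N, if the wrist force passes 120 N, or if a joint passes its speed limit or range.

## Working session

There is one attempt and no reset: what is moved stays moved. The work goes in short steps, Python scripts to look and compute and a shell command to move; the robot and the scene stay as the last step left them, time stands still between calls to the robot, and variables do not carry over. Pictures are saved under pics/ and viewed, at most 13 in all, crops included, and the job is handed in when it is done.

```bash
ls; mkdir -p pics; python3 - <<'E'
from workcell import arm, optics
import cv2,numpy as np
print(arm.sense())
for n in ("scene","top"):
    p,d=optics.camera(n); cv2.imwrite(f"pics/{n}0.png",p); np.save(f"pics/{n}0.npy",d)
    i=optics.camera_info(n); print(n,i)
print(optics.camera_info("wrist"))
E
```

```text
pics
{'time_s': 0.0, 'joints': array([-8.85888268e-01,  3.59366147e-01,  1.10466787e-02, -3.42426083e-04,
       -1.22406973e+00, -2.88101759e-01]), 'qvel': array([-1.28921014e-03,  3.03443562e-05,  1.24752760e-03,  8.23849196e-04,
       -1.28190751e-03,  4.03514650e-04]), 'tau': array([-6.00478670e-04, -5.83328676e+01,  2.93417823e+01,  6.93687782e+00,
       -6.08623872e-03, -8.21920665e-07]), 'ee_pos': array([ 260.66080204, -622.12218562,  230.37316779]), 'orientation': array([-2.30064661e-04, -1.97046827e-01,  9.80393741e-01,  7.79289936e-04]), 'contact_force': array([0.19403611, 0.19696955, 0.43350555]), 'ft_torque': array([ 0.00529845, -0.00928546,  0.00905274]), 'grasp_force': 0.0, 'finger_gap': 85.1714446880391}
scene {'K': array([[379.49585445,   0.        , 282.98204449],
       [  0.        , 379.49585445, 209.568502  ],
       [  0.        ,   0.        ,   1.        ]]), 'dist_coeffs': array([0.00698948, 0.        , 0.        , 0.        , 0.        ]), 'extrinsics': array([[-5.95432196e-01,  6.44381926e-01, -4.79825420e-01,
         9.86913845e+02],
       [ 8.03404938
[... 748 characters left out ...]
683876e+02],
       [ 0.00000000e+00,  0.00000000e+00,  0.00000000e+00,
         1.00000000e+00]])}
{'K': array([[331.36527267,   0.        , 278.95517672],
       [  0.        , 331.36527267, 209.694245  ],
       [  0.        ,   0.        ,   1.        ]]), 'dist_coeffs': array([0.02699352, 0.        , 0.        , 0.        , 0.        ]), 'extrinsics': array([[-3.86023307e-01,  8.76797630e-01,  2.86726216e-01,
         1.86837320e+02],
       [ 9.22488528e-01,  3.66579682e-01,  1.20972112e-01,
        -6.53174530e+02],
       [ 9.60055632e-04,  3.11199700e-01, -9.50344056e-01,
         3.73383987e+02],
       [ 0.00000000e+00,  0.00000000e+00,  0.00000000e+00,
         1.00000000e+00]])}
```

View pics/top0.png

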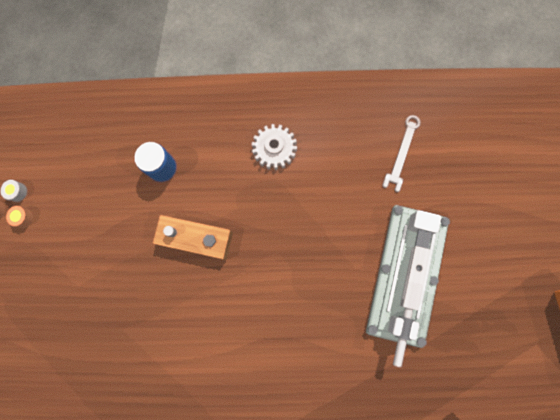

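View pics/scene0.png

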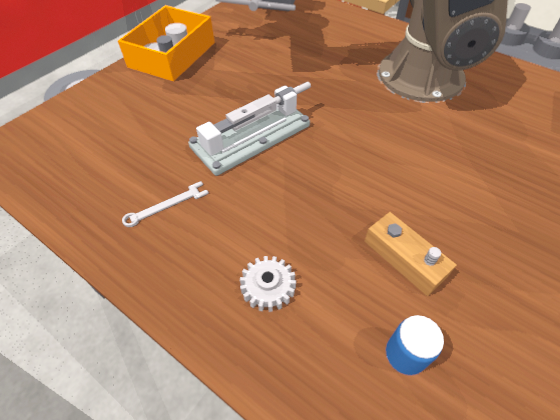

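The top view shows the pin at about (169,231), the bolt at (209,241), the yoke hole at (419,268), the lug post at (427,221) and the can at (152,157). In the scene view the pin is at (434,255) and the yoke hole at (244,111).

```bash
cat > h.py <<'E'
import numpy as np, cv2
from workcell import arm, optics
def ray(info,uv):
    uv=np.array(uv,float).reshape(-1,1,2)
    n=cv2.undistortPoints(uv,info["K"],info["dist_coeffs"]).reshape(-1,2)
    E=info["extrinsics"]; d=np.c_[n,np.ones(len(n))]@E[:3,:3].T
    return E[:3,3],d
def plane(info,uv,z):
    o,d=ray(info,uv); return o+d*((z-o[2])/d[:,2])[:,None]
def tri(ia,ua,ib,ub):
    oa,da=ray(ia,ua); ob,db=ray(ib,ub); A=np.zeros((3,3)); b=np.zeros(3)
    for o,d in((oa,da[0]),(ob,db[0])):
        d=d/np.linalg.norm(d); P=np.eye(3)-np.outer(d,d); A+=P; b+=P@o
    x=np.linalg.solve(A,b); d=da[0]/np.linalg.norm(da[0])
    return x
E
python3 - <<'E'
from h import *
T=optics.camera_info("top");S=optics.camera_info("scene")
print("pin top",tri(T,[169,231],S,[434,253]),plane(T,[169,231],77))
print("bolt",tri(T,[209,241],S,[395,230]),plane(T,[209,241],54))
print("hole",tri(T,[419,268],S,[244,111]),plane(T,[419,268],84))
print("post",plane(T,[[427,221]],80), "rod end",plane(T,[400,362],70),"can",plane(T,[152,157],90))
t=cv2.imread("pics/top0.png"); s=cv2.imread("pics/scene0.png")
a=cv2.resize(t[200:270,140:240],None,fx=4,fy=4,interpolation=3)
b=cv2.resize(t[200:350,360:460],None,fx=4,fy=4,interpolation=3)
c=cv2.resize(s[205:295,360:460],None,fx=4,fy=4,interpolation=3)
o=np.zeros((600,800,3),np.uint8); o[:280,:400]=a;o[:600,400:]=b;o[280:600,:400]=c[:320]
cv2.imwrite("pics/crop.png",o)
s=arm.sense(); from scipy.spatial.transform import Rotation as R
r=R.from_quat(s["orientation"][[1,2,3,0]]).as_matrix(); W=optics.camera_info("wrist")["extrinsics"]
print("tool axes\n",r,"\ncam in tool",r.T@(W[:3,3]-s["ee_pos"]),"\n",r.T@W[:3,:3])
E
```

```text
pin top [574.38156242 260.34886348  72.20711076] [[574.25331233 257.04621084  77.        ]]
bolt [554.68181129 183.7621627   50.07334652] [[554.88640707 181.16911751  54.        ]]
hole [ 488.65950666 -228.53678407   82.15577485] [[ 488.98341462 -228.6527631    84.        ]]
post [[ 579.93396058 -252.73745481   80.        ]] rod end [[ 314.12265684 -184.40640337   70.        ]] can [[724.53437378 292.58088472  90.        ]]
tool axes
 [[-9.22348976e-01 -3.86357210e-01 -6.87729512e-04]
 [-3.86357799e-01  9.22348077e-01  1.29423290e-03]
 [ 1.34289781e-04  1.45944405e-03 -9.99998926e-01]] 
cam in tool [  80.10914626    0.14438167 -142.89732019] 
 [[-3.62306820e-04 -9.50302524e-01 -3.11327772e-01]
 [ 9.99999810e-01 -1.88842629e-04 -5.87320313e-04]
 [ 4.99340021e-04 -3.11327926e-01  9.50302411e-01]]
```

View pics/crop.png

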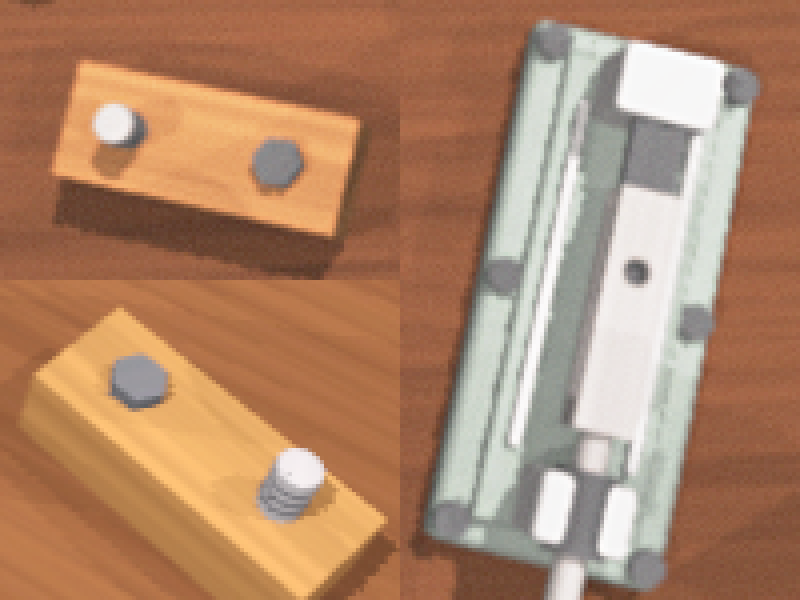

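```bash
cat >> h.py <<'E'
from scipy.spatial.transform import Rotation as R
def rot(): return R.from_quat(arm.sense()["orientation"][[1,2,3,0]]).as_matrix()
def go(dw):  # world shift mm -> travel cm
    return np.round(rot().T@np.array(dw,float)/10,3)
def st():
    s=arm.sense(); r=rot(); print("t",round(s["time_s"],2),"tcp",s["ee_pos"].round(2),"yawY",np.degrees(np.arctan2(r[1,1],r[0,1])).round(2),"F",s["contact_force"].round(1),"gap",s["finger_gap"].round(1),"g",round(s["grasp_force"],1))
E
python3 -m creep '{"travel":[[-3,2.3,0.3],[-6,4.6,0.5],[-9.1,6.9,0.8],[-12.1,9.1,1],[-15.1,11.4,1.3],[-18.1,13.7,1.5],[-21.1,16,1.8],[-24.2,18.3,2],[-27.2,20.6,2.3],[-30.2,22.9,2.6],[-33.2,25.2,2.8],[-36.25,27.44,3]],"turn":[-5,-10,-15,-20,-25,-30,-35,-40,-45,-50,-52.8,-52.8],"hand":[0.2,0.2,0.2,0.2,0.2,0.2,0.2,0.2,0.2,0.2,0.2,0.2]}'
python3 -m creep '{"travel":[[0,0,0],[0,0,0],[0,0,0]],"turn":[0,0,0],"hand":[0.2,0.2,0.2]}'
python3 - <<'E'
from h import *
st(); i=optics.camera_info("wrist"); p,d=optics.camera("wrist"); cv2.imwrite("pics/w1.png",p); np.save("pics/w1.npy",d)
import pickle; pickle.dump(i,open("pics/w1.pkl","wb"))
E
```

```text
time_s: 1.1
ee_pos: [489.4, -227.5, 201.1]
orientation: [-0.0, -0.614, 0.789, 0.0]
contact_force: [1.0, -0.5, -0.4]
finger_gap: 51.0
grasp_force: 0.0
time_s: 1.35
ee_pos: [488.9, -229.1, 201.0]
orientation: [-0.0, -0.613, 0.79, 0.0]
contact_force: [0.0, 1.0, -0.0]
finger_gap: 51.2
grasp_force: 0.0Traceback (most recent call last):
  File "<stdin>", line 2, in <module>
  File "h.py", line 21, in st
    s=arm.sense(); r=rot(); print("t",round(s["time_s"],2),"tcp",s["ee_pos"].round(2),"yawY",np.degrees(np.arctan2(r[1,1],r[0,1])).round(2),"F",s["contact_force"].round(1),"gap",s["finger_gap"].round(1),"g",round(s["grasp_force"],1))
                                                                                                                                                                                  ^^^^^^^^^^^^^^^^^^^^^
AttributeError: 'float' object has no attribute 'round'
```

```bash
sed -i 's/s\["finger_gap"\].round(1)/round(s["finger_gap"],1)/' h.py
python3 - <<'E'
from h import *
st(); i=optics.camera_info("wrist"); p,d=optics.camera("wrist"); cv2.imwrite("pics/w1.png",p); np.save("pics/w1.npy",d)
import pickle; pickle.dump(i,open("pics/w1.pkl","wb"))
E
```

```text
t 1.35 tcp [ 488.95 -229.12  201.04] yawY 165.59 F [ 0.  1. -0.] gap 51.2 g 0.0
```

View pics/w1.png

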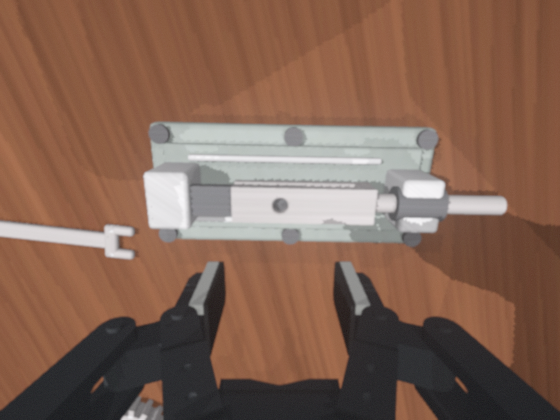

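The wrist view shows the yoke hole at (280,205). The yoke runs nearly level, with the lug post on the left and the rod on the right.

```bash
python3 - <<'E'
from h import *
import pickle
i=pickle.load(open("pics/w1.pkl","rb")); p=cv2.imread("pics/w1.png"); g=cv2.cvtColor(p,6).astype(float)
T=optics.camera_info("top")
sub=g[195:216,268:293]; w=np.clip(150-sub,0,None); ys,xs=np.mgrid[195:216,268:293]
u=(w*xs).sum()/w.sum(),(w*ys).sum()/w.sum(); 
t=cv2.cvtColor(cv2.imread("pics/top0.png"),6).astype(float); ys,xs=np.mgrid[262:274,413:426]; w=np.clip(140-t[262:274,413:426],0,None); ut=(w*xs).sum()/w.sum(),(w*ys).sum()/w.sum()
print(u,ut,"hole",plane(i,u,84),plane(T,ut,84),tri(i,u,T,ut))
# ear edges at columns either side
for c in (240,255,300,330,360):
    col=g[170:245,c-2:c+3].mean(1); d=np.diff(col); a=170+np.argmax(d[5:30])+5.5; b=170+40+np.argmin(d[40:65])+.5
    P=plane(i,[[c,a],[c,b]],84); print(c,a,b,P.mean(0).round(1),np.linalg.norm(P[0]-P[1]).round(1))
# rod axis z~70 far right
for c in (460,490):
    col=g[180:230,c-2:c+3].mean(1); d=np.diff(col); print(c,180+np.argmax(d)+.5,180+np.argmin(d)+.5)
dm=np.load("pics/w1.npy"); print(dm[205,240:350:10])
E
```

```text
(np.float64(278.15621436716077), np.float64(204.95724059293045)) (np.float64(419.07928802589), np.float64(267.3462783171521)) hole [[ 489.62627268 -228.20583436   84.        ]] [[ 490.22074968 -228.89900458   84.        ]] [ 489.86442534 -228.55261211   85.08049943]
240 186.5 221.5 [ 519.8 -236.6   84. ] 30.1
255 187.5 222.5 [ 508.1 -232.7   84. ] 30.1
300 187.5 228.5 [ 472.9 -220.8   84. ] 35.5
330 188.5 218.5 [ 448.2 -218.6   84. ] 25.7
360 189.5 224.5 [ 425.  -209.5   84. ] 30.3
460 195.5 213.5
490 195.5 214.5
[271.8371  272.2104  271.4479  271.78793 281.85965 271.0958  270.80505
 271.42395 271.6093  272.57144 272.4577 ]
```

```bash
python3 - <<'E'
from h import *
print(go([574-489,257+229,-21]))
E
```

```text
[-49.182   3.919   2.098]
```

```bash

python3 -m creep '{"travel":[[-4.1,0.3,0.2],[-8.2,0.6,0.4],[-12.3,1,0.5],[-16.4,1.3,0.7],[-20.5,1.6,0.9],[-24.6,2,1],[-28.7,2.3,1.2],[-32.8,2.6,1.4],[-36.9,3,1.6],[-41,3.3,1.8],[-45.1,3.6,2],[-49.2,3.9,2.1]],"turn":[0,0,0,0,0,0,0,0,0,0,0,0],"hand":[0.2,0.2,0.2,0.2,0.2,0.2,0.2,0.2,0.2,0.2,0.2,0.2]}'
python3 -m creep '{"travel":[[0,0,0],[0,0,0],[0,0,0]],"turn":[0,0,0],"hand":[0.2,0.2,0.2]}'
python3 - <<'E'
from h import *
st(); i=optics.camera_info("wrist"); p,d=optics.camera("wrist"); cv2.imwrite("pics/w2.png",p); np.save("pics/w2.npy",d)
import pickle; pickle.dump(i,open("pics/w2.pkl","wb"))
E
```

```text
time_s: 2.4
ee_pos: [574.7, 257.2, 180.2]
orientation: [-0.0, -0.612, 0.791, 0.0]
contact_force: [0.8, -0.4, -0.1]
finger_gap: 51.3
grasp_force: 0.0
time_s: 2.65
ee_pos: [574.4, 255.6, 179.8]
orientation: [-0.001, -0.612, 0.791, -0.0]
contact_force: [-0.2, -0.2, 0.2]
finger_gap: 51.2
grasp_force: 0.0
t 2.65 tcp [574.35 255.57 179.81] yawY 165.47 F [-0.2 -0.2  0.2] gap 51.2 g 0.0
```

View pics/w2.png

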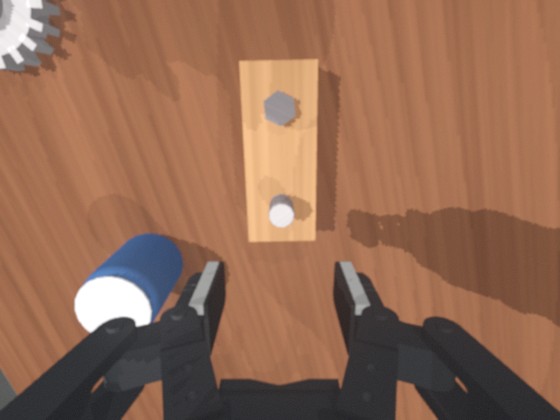

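The pin's head top is at about (282,215), standing upright. The can is at the lower left, clear of the finger line.

```bash
python3 - <<'E'
from h import *
import pickle
i=pickle.load(open("pics/w2.pkl","rb")); p=cv2.imread("pics/w2.png"); d=np.load("pics/w2.npy")
hsv=cv2.cvtColor(p,cv2.COLOR_BGR2HSV); m=((hsv[...,1]<70)&(hsv[...,2]>120)).astype(np.uint8); m[:185]=0;m[245:]=0;m[:,:260]=0;m[:,305:]=0
ys,xs=np.nonzero(m); print(xs.min(),xs.max(),ys.min(),ys.max())
print("widths",[(r,xs[ys==r].min(),xs[ys==r].max()) for r in np.unique(ys)])
m2=(m>0)&(hsv[...,2]>np.percentile(hsv[...,2][m>0],50)); 
c=(xs.min()+xs.max())/2; print(p[190:232:2,int(c)].tolist()); print(d[190:232:2,int(c)])
r=13.; 
T=optics.camera_info("top")
for row in (ys.max()-12.5,ys.max()-12,ys.max()-11.5): print(row,plane(i,[c,row],77),tri(i,[c,row],T,[168.9,230.9]))
E
```

```text
269 294 194 227
widths [(np.int64(194), np.int64(278), np.int64(280)), (np.int64(195), np.int64(276), np.int64(285)), (np.int64(196), np.int64(274), np.int64(287)), (np.int64(197), np.int64(273), np.int64(288)), (np.int64(198), np.int64(273), np.int64(289)), (np.int64(199), np.int64(272), np.int64(289)), (np.int64(200), np.int64(272), np.int64(290)), (np.int64(201), np.int64(271), np.int64(290)), (np.int64(202), np.int64(271), np.int64(291)), (np.int64(203), np.int64(270), np.int64(291)), (np.int64(204), np.int64(270), np.int64(291)), (np.int64(205), np.int64(270), np.int64(291)), (np.int64(206), np.int64(270), np.int64(292)), (np.int64(207), np.int64(270), np.int64(292)), (np.int64(208), np.int64(270), np.int64(292)), (np.int64(209), np.int64(269), np.int64(293)), (np.int64(210), np.int64(269), np.int64(293)), (np.int64(211), np.int64(269), np.int64(293)), (np.int64(212), np.int64(269), np.int64(293)), (np.int64(213), np.int64(269), np.int64(294)), (np.int64(214), np.int64(269), np.int64(294)), (np.int64(215), np.int64(269), np.int64(294)), (np.int64(216), np.int64(269), np.int64(29
[... 661 characters left out ...]
35, 234, 241], [235, 234, 242], [236, 236, 242], [237, 236, 243], [237, 236, 243], [238, 237, 244], [235, 235, 241], [234, 234, 241], [235, 235, 241], [233, 233, 239], [218, 221, 234], [143, 182, 229], [129, 178, 229]]
[286.92526 286.79453 284.4725  277.28873 271.1475  264.15488 260.64822
 257.98926 257.8452  258.51605 257.34515 259.10828 259.943   258.96664
 260.61362 259.82767 261.0371  262.20743 263.54694 297.25385 298.0537 ]
214.5 [[573.28284783 260.34175207  77.        ]] [569.50858852 245.6564054  118.74144083]
215 [[573.38598097 260.74300183  77.        ]] [569.29442868 245.04548661 121.2021309 ]
215.5 [[573.4892159  261.14464661  77.        ]] [569.0623553  244.37990523 123.82328838]
```

```bash
python3 - <<'E'
from h import *
import pickle
i=pickle.load(open("pics/w2.pkl","rb"))
T=optics.camera_info("top");S=optics.camera_info("scene")
def disc(f,x0,x1,y0,y1,v=205):
    p=cv2.imread(f)[y0:y1,x0:x1]; p=cv2.resize(p,None,fx=8,fy=8,interpolation=cv2.INTER_CUBIC)
    h=cv2.cvtColor(p,cv2.COLOR_BGR2HSV); m=((h[...,1]<70)&(h[...,2]>v)).astype(np.uint8)
    c=max(cv2.findContours(m,0,1)[0],key=cv2.contourArea); e=cv2.fitEllipse(c); return np.array([(e[0][0]+.5)/8-.5+x0,(e[0][1]+.5)/8-.5+y0]),np.array(e[1])/8
t=disc("pics/top0.png",155,185,217,245); s=disc("pics/scene0.png",415,450,235,275); w=disc("pics/w2.png",255,310,190,240)
print(t,s,w)
for n,I,u in(("top",T,t),("scene",S,s),("wrist",i,w)): print(n,plane(I,u[0],77))
print(tri(S,s[0],T,t[0]),tri(S,s[0],i,w[0]))
print(go([573.7-574.35,259-255.57,120-179.81]))
E
```

```text
(array([167.71904087, 230.14513206]), array([ 9.20113945, 10.1343708 ])) (array([434.66967583, 251.54301262]), array([ 9.37304783, 12.46692371])) (array([280.66762543, 215.55987167]), array([23.44198799, 25.46380043]))
top [[576.02716839 259.68156239  77.        ]]
scene [[573.70347195 261.77739832  77.        ]]
wrist [[574.13371023 261.02877232  77.        ]]
[575.47531176 260.52666662  78.54642796] [573.99454028 261.40496023  77.08935144]
[-0.319  0.147  5.981]
```

```bash

python3 -m creep '{"travel":[[-0.5,0.13,1],[-0.5,0.13,3.5],[-0.5,0.13,6],[-0.5,0.13,8.5],[-0.5,0.13,11],[-0.5,0.13,12.5],[-0.5,0.13,13],[-0.5,0.13,13],[-0.5,0.13,13]],"turn":[0,0,0,0,0,0,0,0,0],"hand":[0.2,0.2,0.2,0.2,0.2,0.2,0.2,0.2,0.2]}'
python3 - <<'E'
from h import *
st(); p,d=optics.camera("wrist"); cv2.imwrite("pics/w3.png",p)
E
```

```text
time_s: 3.45
ee_pos: [574.7, 261.6, 50.9]
orientation: [0.0, -0.612, 0.791, -0.0]
contact_force: [0.5, 0.0, 0.5]
finger_gap: 51.6
grasp_force: 0.0
t 3.45 tcp [574.73 261.57  50.89] yawY 165.5 F [0.5 0.  0.5] gap 51.6 g 0.0
```

View pics/w3.png

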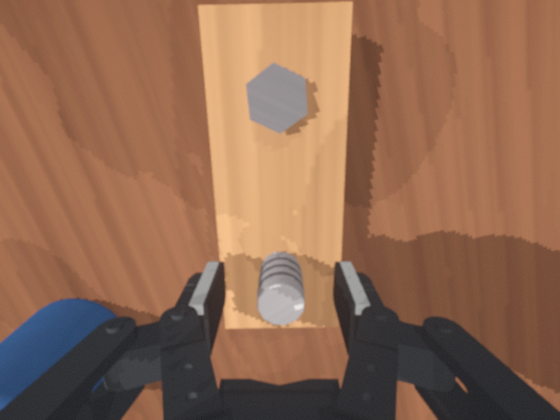

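The pin sits midway between the fingers at about (281,300), so I can close.

```bash

python3 -m creep '{"travel":[[0,0,0],[0,0,0],[0,0,0],[0,0,0],[0,0,0],[0,0,0],[0,0,0],[0,0,0]],"turn":[0,0,0,0,0,0,0,0],"hand":[-1,-1,-1,-1,-1,-1,-1,-1]}' 80
python3 -m creep '{"travel":[[0,0,-1],[0,0,-3],[0,0,-5],[0,0,-7],[0,0,-9],[0,0,-11],[0,0,-12],[0,0,-12],[0,0,-12],[0,0,-12]],"turn":[0,0,0,0,0,0,0,0,0,0],"hand":[-1,-1,-1,-1,-1,-1,-1,-1,-1,-1]}'
python3 - <<'E'
from h import *
st(); i=optics.camera_info("wrist"); p,d=optics.camera("wrist"); cv2.imwrite("pics/w4.png",p);
q,_=optics.camera("scene"); cv2.imwrite("pics/s4.png",q)
a=optics.camera_info("scene"); tcp=arm.sense()["ee_pos"]; E=np.linalg.inv(a["extrinsics"]); c=E[:3,:3]@tcp+E[:3,3]; c=a["K"]@c; u,v=(c[:2]/c[2]).astype(int); print(u,v)
o=np.zeros((420,800,3),np.uint8); o[:,:400]=p[:,80:480]; c=cv2.resize(q[max(0,v-50):v+50,u-50:u+50],(400,400),interpolation=3); o[:400,400:]=c; cv2.imwrite("pics/c4.png",o)
E
```

```text
time_s: 4.17
ee_pos: [574.9, 262.3, 51.7]
orientation: [0.001, -0.613, 0.79, -0.0]
contact_force: [-0.6, -1.2, 6.8]
finger_gap: 17.8
grasp_force: 78.0
time_s: 5.0
ee_pos: [573.5, 261.5, 168.9]
orientation: [-0.001, -0.612, 0.791, 0.0]
contact_force: [0.3, 0.0, -1.0]
finger_gap: 17.1
grasp_force: 78.6
t 5.0 tcp [573.46 261.53 168.95] yawY 165.52 F [ 0.3  0.  -1. ] gap 17.1 g 78.6
453 220
```

View pics/c4.png

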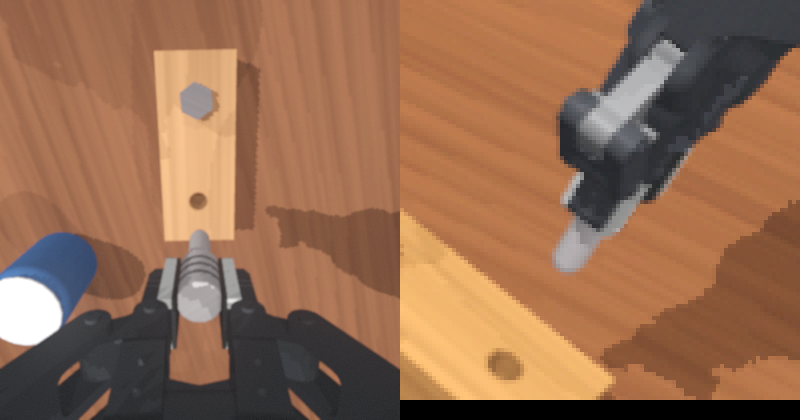

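The pin is held upright and clear of the stand, with the nose at about (279,236) in the wrist view and the head top at (279,298). Next I'll work out the pin's offset in the hand and refine the hole position.

```bash
python3 - <<'E'
from h import *
import pickle
i1=pickle.load(open("pics/w1.pkl","rb")); g=cv2.resize(cv2.cvtColor(cv2.imread("pics/w1.png"),6)[192:218,265:296],None,fx=8,fy=8,interpolation=2)
m=(g<140).astype(np.uint8); n,l,s,c=cv2.connectedComponentsWithStats(m)
for k in range(1,n):
    if s[k,4]>3000: print(s[k],((c[k]+.5)/8-.5+[265,192]))
k=[k for k in range(1,n) if s[k,4]>3000 and 30<s[k,0] and s[k,0]+s[k,2]<240]
if k:
    x,y,w,h=s[k[0],:4]; u=(np.array([x+w/2,y+h/2]))/8-.5+[265,192]; H=plane(i1,u,84)[0]; print("hole",u,H)
i=optics.camera_info("wrist"); tcp=arm.sense()["ee_pos"]; r=rot()
p=cv2.imread("pics/w4.png")
hs=cv2.cvtColor(p,cv2.COLOR_BGR2HSV)
for row in (233,236,240,245,250): 
    x=np.nonzero((hs[row,255:305,1]<70)&(hs[row,255:305,2]>100))[0]+255; print(row,(x.min(),x.max()) if len(x) else None)
# predicted nose / head positions if pin on the tool axis, underside at tcp-6.5
for dz,n in((25.5,"headtop"),(-44.5,"nose")):
  for tx in (-2,0,2):
    P=tcp+r@[tx,0,0]+[0,0,dz]; E=np.linalg.inv(i["extrinsics"]); uv,_=cv2.projectPoints((E[:3,:3]@P+E[:3,3])[None],np.zeros(3),np.zeros(3),i["K"],i["dist_coeffs"]); print(n,tx,uv.ravel().round(1))
c=cv2.resize(p[215:335,220:340],None,fx=5,fy=5,interpolation=2); cv2.imwrite("pics/c5.png",c)
E
```

```text
[  63   55  112  104 8518] [279.06867809 204.80977049]
hole [279.375 204.875] [ 488.63913929 -228.02490452   84.        ]
233 (np.int64(272), np.int64(286))
236 (np.int64(270), np.int64(287))
240 (np.int64(270), np.int64(288))
245 (np.int64(269), np.int64(289))
250 (np.int64(269), np.int64(289))
headtop -2 [278.4 309.8]
headtop 0 [278.3 305.6]
headtop 2 [278.3 301.4]
nose -2 [278.5 241.7]
nose 0 [278.5 238.7]
nose 2 [278.5 235.7]
```

View pics/c5.png

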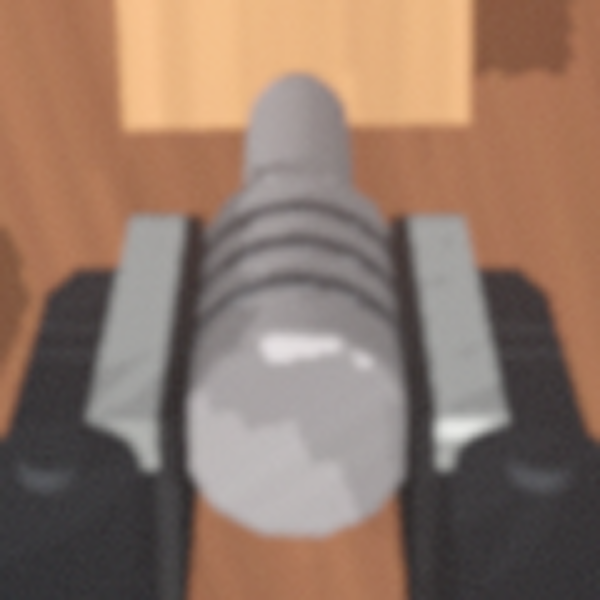

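```bash

python3 -m creep '{"travel":[[3.5,-0.3,0],[7.5,-0.6,0],[11.6,-0.9,0],[15.7,-1.3,0],[19.8,-1.6,0],[24,-2,0.2],[28.1,-2.3,0.4],[32.2,-2.6,0.6],[36.3,-3,0.8],[40.4,-3.3,1],[44.5,-3.7,1.3],[47.5,-3.9,1.6]],"turn":[0,0,0,0,0,0,0,0,0,0,0,0],"hand":[-1,-1,-1,-1,-1,-1,-1,-1,-1,-1,-1,-1]}'
python3 -m creep '{"travel":[[1.5,-0.15,0],[1.96,-0.18,0],[1.96,-0.18,0],[1.96,-0.18,0],[1.96,-0.18,0],[1.96,-0.18,0]],"turn":[0,0,0,0,0,0],"hand":[-1,-1,-1,-1,-1,-1]}'
python3 - <<'E'
from h import *
st(); i=optics.camera_info("wrist"); p,d=optics.camera("wrist"); cv2.imwrite("pics/w6.png",p); 
import pickle; pickle.dump(i,open("pics/w6.pkl","wb"))
c=cv2.resize(p[190:310,200:360],None,fx=5,fy=5,interpolation=2); cv2.imwrite("pics/c6.png",c)
E
```

```text
time_s: 6.1
ee_pos: [492.0, -210.3, 153.4]
orientation: [-0.001, -0.612, 0.791, 0.0]
contact_force: [0.4, 0.7, -1.2]
finger_gap: 17.6
grasp_force: 78.6
time_s: 6.6
ee_pos: [490.5, -226.2, 154.3]
orientation: [0.0, -0.613, 0.79, 0.0]
contact_force: [0.2, -0.1, -1.3]
finger_gap: 17.5
grasp_force: 78.6
t 6.6 tcp [ 490.51 -226.19  154.26] yawY 165.62 F [ 0.2 -0.1 -1.3] gap 17.5 g 78.6
```

View pics/c6.png

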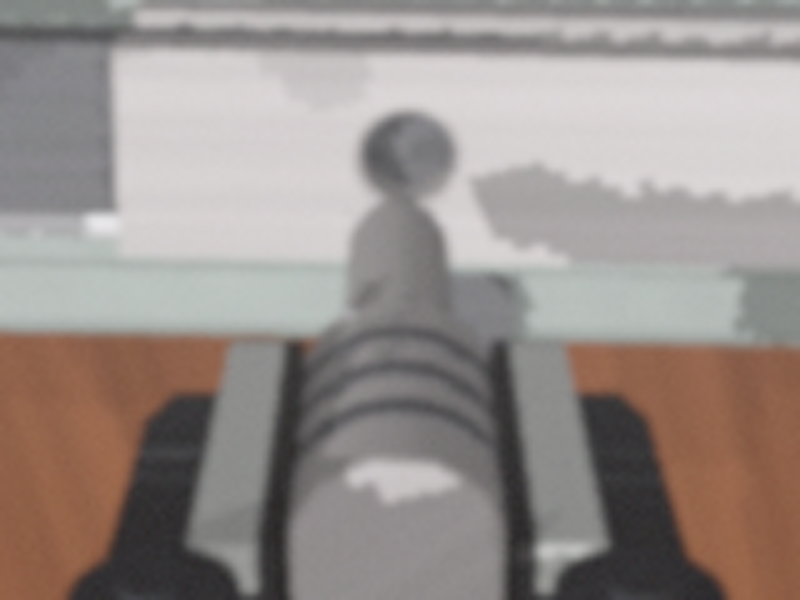

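The hole is at pixel (281.2,220.4) and the nose edge at row 229.4, just short of it. I'll convert the hole's position into the tool frame.

```bash
python3 - <<'E'
from h import *
import pickle
i=pickle.load(open("pics/w6.pkl","rb")); r=rot(); t=np.array([490.51,-226.19,154.26])
H=plane(i,[281.2,220.4],84)[0]; print("hole world",H,"in tool",r.T@(H-t))
def edge(tx,ty,z):
    a=np.linspace(0,2*np.pi,60); P=t+(r@np.array([tx+5*np.cos(a),ty+5*np.sin(a),0*a])).T; P[:,2]=z
    E=np.linalg.inv(i["extrinsics"]); return cv2.projectPoints(P@E[:3,:3].T+E[:3,3],np.zeros(3),np.zeros(3),i["K"],i["dist_coeffs"])[0].reshape(-1,2)
for z in (-43.,-44.5,-46): 
  for tx in(0,1,2): e=edge(tx,0,t[2]+z); print(z,tx,"toprow",e[:,1].min().round(1),"cols",e[:,0].min().round(1),e[:,0].max().round(1))
E
```

```text
hole world [ 488.24554181 -228.10962138   84.        ] in tool [ 2.42592837  1.7255408  70.25964487]
-43.0 0 toprow 231.8 cols 270.4 286.8
-43.0 1 toprow 230.3 cols 270.4 286.8
-43.0 2 toprow 228.7 cols 270.4 286.9
-44.5 0 toprow 230.9 cols 270.5 286.8
-44.5 1 toprow 229.3 cols 270.4 286.8
-44.5 2 toprow 227.8 cols 270.4 286.8
-46 0 toprow 230.0 cols 270.5 286.7
-46 1 toprow 228.4 cols 270.5 286.7
-46 2 toprow 226.9 cols 270.5 286.7
```

```bash

python3 -m creep '{"travel":[[0.15,0.12,0.6],[0.15,0.12,1.2],[0.15,0.12,1.8],[0.15,0.12,1.8],[0.15,0.12,1.8],[0.15,0.12,1.8]],"turn":[0,0,0,0,0,0],"hand":[-1,-1,-1,-1,-1,-1]}'
python3 - <<'E'
from h import *
st(); i=optics.camera_info("wrist"); p,d=optics.camera("wrist"); cv2.imwrite("pics/w7.png",p); 
import pickle; pickle.dump(i,open("pics/w7.pkl","wb"))
c=cv2.resize(p[200:280,220:340],None,fx=6,fy=6,interpolation=2); cv2.imwrite("pics/c7.png",c)
print(rot().T@(np.array([488.25,-228.11,84])-arm.sense()["ee_pos"]))
E
```

```text
time_s: 7.15
ee_pos: [488.7, -228.3, 136.2]
orientation: [-0.0, -0.612, 0.79, 0.0]
contact_force: [0.4, 0.1, -0.8]
finger_gap: 17.3
grasp_force: 78.6
t 7.15 tcp [ 488.72 -228.34  136.22] yawY 165.54 F [ 0.4  0.1 -0.8] gap 17.3 g 78.6
[-0.13948589  0.61307467 52.38172555]
```

View pics/c7.png

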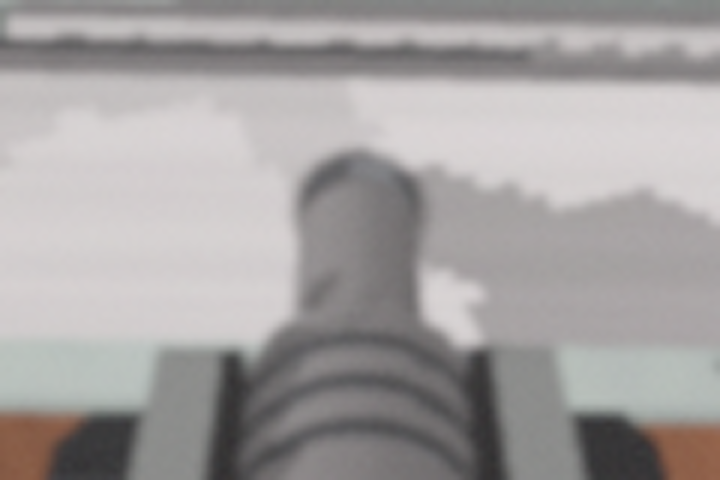

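The nose now covers the hole almost concentrically, with the hole at columns 297–424 and the nose at 297–418 in the crop.

```bash
python3 - <<'E'
from h import *
import pickle
i=pickle.load(open("pics/w7.pkl","rb")); r=rot(); t=arm.sense()["ee_pos"]; t=np.array([488.72,-228.34,136.22])
H=plane(i,[[279.6,224.3]],84)[0]; e=r.T@(H-t); print("hole tool",e-[-6.6,0,0])
for z in(-43,-44.5,-46):
  N=plane(i,[[279.2,225.8]],t[2]+z)[0]; print("nose tool",r.T@(N-t)-[-5,0,0])
st()
E
```

```text
hole tool [13.01212596  0.62157615 52.22071306]
nose tool [13.92046375  0.37069746 43.00103673]
nose tool [13.34844739  0.37058858 44.50096814]
nose tool [12.77643103  0.3704797  46.00089956]
t 7.2 tcp [ 488.81 -228.39  136.38] yawY 165.54 F [ 0.1 -0.4  0.2] gap 17.6 g 78.6
```

```bash

python3 -m creep '{"travel":[[-0.11,0.02,0.3],[-0.11,0.02,0.6],[-0.11,0.02,0.6],[-0.11,0.02,0.6],[-0.11,0.02,0.7],[-0.11,0.02,0.8]],"turn":[0,0,0,0,0,0],"hand":[-1,-1,-1,-1,-1,-1]}'
python3 -m creep '{"travel":[[0,0,0.05],[0,0,0.1],[0,0,0.15],[0,0,0.2],[0,0,0.25],[0,0,0.25]],"turn":[0,0,0,0,0,0],"hand":[-1,-1,-1,-1,-1,-1]}'
python3 - <<'E'
from h import *
st()
E
```

```text
time_s: 7.7
ee_pos: [488.9, -227.2, 128.4]
orientation: [0.0, -0.612, 0.79, -0.0]
contact_force: [0.3, -0.1, -1.9]
finger_gap: 17.6
grasp_force: 78.6
time_s: 8.2
ee_pos: [488.7, -227.2, 125.7]
orientation: [-0.0, -0.612, 0.791, 0.0]
contact_force: [-0.2, 0.2, -0.9]
finger_gap: 17.7
grasp_force: 78.6
t 8.2 tcp [ 488.68 -227.19  125.69] yawY 165.53 F [-0.2  0.2 -0.9] gap 17.7 g 78.6
```

```bash

python3 -m creep '{"travel":[[0,0,0.04],[0,0,0.08],[0,0,0.12],[0,0,0.16],[0,0,0.2],[0,0,0.2]],"turn":[0,0,0,0,0,0],"hand":[-1,-1,-1,-1,-1,-1]}'
python3 -m creep '{"travel":[[0,0,0.04],[0,0,0.08],[0,0,0.12],[0,0,0.16],[0,0,0.2],[0,0,0.2]],"turn":[0,0,0,0,0,0],"hand":[-1,-1,-1,-1,-1,-1]}'

```

```text
time_s: 8.7
ee_pos: [488.8, -227.1, 123.7]
orientation: [0.0, -0.612, 0.791, 0.0]
contact_force: [-0.2, 0.4, -0.2]
finger_gap: 17.5
grasp_force: 78.7
time_s: 9.2
ee_pos: [488.8, -227.1, 121.7]
orientation: [0.0, -0.612, 0.79, 0.0]
contact_force: [0.7, 1.3, -1.0]
finger_gap: 17.3
grasp_force: 78.8
```

```bash

python3 -m creep '{"travel":[[0,0,0.04],[0,0,0.08],[0,0,0.12],[0,0,0.15],[0,0,0.15]],"turn":[0,0,0,0,0],"hand":[-1,-1,-1,-1,-1]}'
python3 -m creep '{"travel":[[0,0,0.04],[0,0,0.08],[0,0,0.1],[0,0,0.1]],"turn":[0,0,0,0],"hand":[-1,-1,-1,-1]}'

```

```text
time_s: 9.62
ee_pos: [488.8, -227.2, 120.2]
orientation: [0.0, -0.612, 0.791, 0.0]
contact_force: [0.2, 1.9, -0.4]
finger_gap: 17.5
grasp_force: 78.8
time_s: 9.95
ee_pos: [488.8, -227.2, 119.3]
orientation: [0.0, -0.612, 0.791, 0.0]
contact_force: [0.1, 2.0, -1.6]
finger_gap: 17.6
grasp_force: 78.8
```

```bash

python3 -m creep '{"travel":[[-0.02,0,0.04],[-0.03,0,0.08],[-0.03,0,0.1],[-0.03,0,0.1]],"turn":[0,0,0,0],"hand":[-1,-1,-1,-1]}'
python3 -m creep '{"travel":[[0,0,0.03],[0,0,0.06],[0,0,0.08],[0,0,0.08]],"turn":[0,0,0,0],"hand":[-1,-1,-1,-1]}'

```

```text
time_s: 10.28
ee_pos: [489.0, -227.1, 119.1]
orientation: [-0.0, -0.613, 0.79, -0.0]
contact_force: [-1.5, 1.9, 7.7]
finger_gap: 17.4
grasp_force: 79.7
time_s: 10.62
ee_pos: [489.0, -227.3, 119.0]
orientation: [0.0, -0.613, 0.79, -0.001]
contact_force: [-3.9, 4.3, 12.5]
finger_gap: 17.9
grasp_force: 80.4
```

Contact with the lug shows at TCP z of about 119. I'll ease the pressure and slide towards the post, which is tool −y.

```bash

python3 -m creep '{"travel":[[-0.04,0,-0.04],[-0.04,-0.1,-0.08],[-0.04,-0.2,-0.08],[-0.04,-0.3,-0.08],[-0.04,-0.4,-0.08],[-0.04,-0.4,-0.08]],"turn":[0,0,0,0,0,0],"hand":[-1,-1,-1,-1,-1,-1]}'
python3 -m creep '{"travel":[[0,-0.05,0],[0,-0.1,0],[0,-0.15,0],[0,-0.2,0],[0,-0.2,0]],"turn":[0,0,0,0,0],"hand":[-1,-1,-1,-1,-1]}'

```

```text
time_s: 11.12
ee_pos: [490.1, -227.6, 119.0]
orientation: [-0.002, -0.612, 0.791, 0.002]
contact_force: [-9.5, 4.9, 16.0]
finger_gap: 17.9
grasp_force: 81.0
time_s: 11.53
ee_pos: [491.7, -228.0, 119.0]
orientation: [-0.002, -0.612, 0.791, 0.002]
contact_force: [-10.6, 5.2, 16.1]
finger_gap: 17.6
grasp_force: 81.0
```

```bash

python3 -m creep '{"travel":[[0,-0.05,-0.08],[0,-0.1,-0.08],[0,-0.15,-0.08],[0,-0.2,-0.08],[0,-0.2,-0.08]],"turn":[0,0,0,0,0],"hand":[-1,-1,-1,-1,-1]}'
python3 -m creep '{"travel":[[0,-0.05,0],[0,-0.1,0],[0,-0.15,0],[0,-0.2,0],[0,-0.2,0]],"turn":[0,0,0,0,0],"hand":[-1,-1,-1,-1,-1]}'

```

```text
time_s: 11.95
ee_pos: [494.5, -228.5, 119.1]
orientation: [-0.001, -0.612, 0.791, 0.001]
contact_force: [-5.8, 2.8, 6.8]
finger_gap: 17.5
grasp_force: 79.5
time_s: 12.37
ee_pos: [496.5, -229.0, 119.1]
orientation: [-0.001, -0.612, 0.791, 0.001]
contact_force: [-6.8, 3.0, 7.3]
finger_gap: 17.7
grasp_force: 79.5
```

```bash

for k in 1 2; do python3 -m creep '{"travel":[[0,-0.05,0],[0,-0.1,0],[0,-0.15,0],[0,-0.2,0],[0,-0.2,0]],"turn":[0,0,0,0,0],"hand":[-1,-1,-1,-1,-1]}' | grep -E "ee_pos|contact"; done
```

```text
ee_pos: [498.5, -229.5, 119.1]
contact_force: [-4.7, 3.2, 7.3]
ee_pos: [500.5, -230.0, 119.0]
contact_force: [-6.1, 3.0, 6.5]
```

```bash

python3 -m creep '{"travel":[[0,-0.05,0],[0,-0.1,0],[0,-0.15,0],[0,-0.15,0]],"turn":[0,0,0,0],"hand":[-1,-1,-1,-1]}' | grep -E "ee_pos|contact"
```

```text
ee_pos: [502.0, -230.4, 119.0]
contact_force: [-5.5, 2.0, 5.9]
```

```bash

python3 -m creep '{"travel":[[0,-0.05,0],[0,-0.1,0],[0,-0.15,0],[0,-0.15,0]],"turn":[0,0,0,0],"hand":[-1,-1,-1,-1]}' | grep -E "ee_pos|contact"
python3 -m creep '{"travel":[[0,-0.05,0],[0,-0.1,0],[0,-0.15,0],[0,-0.15,0]],"turn":[0,0,0,0],"hand":[-1,-1,-1,-1]}' | grep -E "ee_pos|contact"
```

```text
ee_pos: [503.6, -230.8, 118.9]
contact_force: [-3.8, 2.1, 4.2]
ee_pos: [506.2, -231.2, 118.7]
contact_force: [-3.0, 1.5, -0.5]
```

```bash

python3 -m creep '{"travel":[[0,-0.05,0],[0,-0.1,0],[0,-0.15,0],[0,-0.15,0]],"turn":[0,0,0,0],"hand":[-1,-1,-1,-1]}' | grep -E "ee_pos|contact"
```

```text
ee_pos: [507.8, -231.5, 118.8]
contact_force: [-4.3, 0.0, -0.9]
```

Vertical force vanished between 503.6 and 506, so the nose has found the eye. I'll press down gently.

```bash

python3 -m creep '{"travel":[[0,0,0.05],[0,0,0.1],[0,0,0.15],[0,0,0.15]],"turn":[0,0,0,0],"hand":[-1,-1,-1,-1]}' | grep -E "ee_pos|contact"
```

```text
ee_pos: [507.8, -231.4, 117.4]
contact_force: [-4.6, 1.9, 0.6]
```

```bash

python3 -m creep '{"travel":[[0,0,0.05],[0,0,0.1],[0,0,0.15],[0,0,0.15]],"turn":[0,0,0,0],"hand":[-1,-1,-1,-1]}' | grep -E "ee_pos|contact"
python3 -m creep '{"travel":[[0,0,0.05],[0,0,0.1],[0,0,0.15],[0,0,0.15]],"turn":[0,0,0,0],"hand":[-1,-1,-1,-1]}' | grep -E "ee_pos|contact"
```

```text
ee_pos: [507.8, -231.4, 116.0]
contact_force: [-4.3, 1.7, 0.7]
ee_pos: [507.8, -231.5, 114.8]
contact_force: [-6.5, 2.6, 3.9]
```

```bash

python3 -m creep '{"travel":[[0,0.07,0],[0,0.15,0.03],[0,0.15,0.1],[0,0.15,0.15],[0,0.15,0.15]],"turn":[0,0,0,0,0],"hand":[-1,-1,-1,-1,-1]}' | grep -E "ee_pos|contact|orie"
```

```text
ee_pos: [507.1, -231.1, 113.0]
orientation: [0.0, -0.612, 0.79, -0.0]
contact_force: [-2.7, 1.3, -0.7]
```

Going in freely, with small lateral forces.

```bash

python3 -m creep '{"travel":[[0,0.03,0.05],[0,0.05,0.1],[0,0.05,0.15],[0,0.05,0.2],[0,0.05,0.25],[0,0.05,0.3],[0,0.05,0.3]],"turn":[0,0,0,0,0,0,0],"hand":[-1,-1,-1,-1,-1,-1,-1]}' | grep -E "ee_pos|contact|orie"
python3 -m creep '{"travel":[[0,0,0.05],[0,0,0.1],[0,0,0.15],[0,0,0.2],[0,0,0.2]],"turn":[0,0,0,0,0],"hand":[-1,-1,-1,-1,-1]}' | grep -E "ee_pos|contact|orie"
```

```text
ee_pos: [506.7, -231.1, 110.1]
orientation: [0.0, -0.612, 0.79, -0.0]
contact_force: [0.1, -0.9, -1.0]
ee_pos: [506.3, -231.0, 108.0]
orientation: [-0.0, -0.612, 0.791, 0.0]
contact_force: [0.5, 0.4, -2.0]
```

```bash

python3 -m creep '{"travel":[[0,0,0.05],[0,0,0.1],[0,0,0.15],[0,0,0.2],[0,0,0.25],[0,0,0.3],[0,0,0.3]],"turn":[0,0,0,0,0,0,0],"hand":[-1,-1,-1,-1,-1,-1,-1]}' | grep -E "ee_pos|contact|orie"
python3 -m creep '{"travel":[[0,0,0.05],[0,0,0.1],[0,0,0.15],[0,0,0.2],[0,0,0.25],[0,0,0.3],[0,0,0.3]],"turn":[0,0,0,0,0,0,0],"hand":[-1,-1,-1,-1,-1,-1,-1]}' | grep -E "ee_pos|contact|orie"
```

```text
ee_pos: [506.3, -231.0, 105.0]
orientation: [-0.0, -0.612, 0.791, 0.0]
contact_force: [-0.8, 0.5, -1.8]
ee_pos: [506.3, -231.0, 102.0]
orientation: [-0.0, -0.612, 0.791, 0.0]
contact_force: [0.3, -0.1, -1.4]
```

```bash

python3 -m creep '{"travel":[[0,0,0.06],[0,0,0.12],[0,0,0.18],[0,0,0.24],[0,0,0.3],[0,0,0.36],[0,0,0.4],[0,0,0.4]],"turn":[0,0,0,0,0,0,0,0],"hand":[-1,-1,-1,-1,-1,-1,-1,-1]}' | grep -E "ee_pos|contact|orie"
python3 -m creep '{"travel":[[0,0,0.06],[0,0,0.12],[0,0,0.18],[0,0,0.24],[0,0,0.3],[0,0,0.36],[0,0,0.4],[0,0,0.4]],"turn":[0,0,0,0,0,0,0,0],"hand":[-1,-1,-1,-1,-1,-1,-1,-1]}' | grep -E "ee_pos|contact|orie"
```

```text
ee_pos: [506.3, -231.0, 98.0]
orientation: [-0.0, -0.612, 0.791, 0.0]
contact_force: [0.3, 0.2, -1.1]
ee_pos: [506.3, -231.0, 94.0]
orientation: [-0.0, -0.612, 0.791, 0.0]
contact_force: [-0.2, 0.7, -0.6]
```

```bash

python3 -m creep '{"travel":[[0,0,0.05],[0,0,0.1],[0,0,0.15],[0,0,0.2],[0,0,0.25],[0,0,0.25]],"turn":[0,0,0,0,0,0],"hand":[-1,-1,-1,-1,-1,-1]}' | grep -E "ee_pos|contact|orie"
python3 -m creep '{"travel":[[0,0,0.04],[0,0,0.08],[0,0,0.12],[0,0,0.16],[0,0,0.16]],"turn":[0,0,0,0,0],"hand":[-1,-1,-1,-1,-1]}' | grep -E "ee_pos|contact|orie"
```

```text
ee_pos: [506.3, -231.0, 91.5]
orientation: [-0.0, -0.612, 0.791, 0.0]
contact_force: [0.0, -0.5, -1.3]
ee_pos: [506.5, -231.1, 90.7]
orientation: [0.0, -0.613, 0.79, -0.0]
contact_force: [-1.0, 1.9, 5.7]
```

The head is seated at the predicted height (90.7, with 5.7 N). Releasing and backing off.

```bash

python3 -m creep '{"travel":[[0,0,0.05],[0,0,0.05],[0,0,0.05],[0,0,0.05],[0,0,0.05],[0,0,0.05],[0,0,0.05],[0,0,0.05]],"turn":[0,0,0,0,0,0,0,0],"hand":[-1,-1,0.2,0.2,0.2,0.2,0.2,0.2]}' | grep -E "ee_pos|contact|gap|grasp"
python3 -m creep '{"travel":[[0,0,-0.5],[0,0,-2],[0,0,-4],[0,0,-6.5],[0,0,-9],[0,0,-11],[0,0,-12],[0,0,-12],[0,0,-12],[0,0,-12]],"turn":[0,0,0,0,0,0,0,0,0,0],"hand":[0.2,0.2,0.2,0.2,0.2,0.2,0.2,0.2,0.2,0.2]}' | grep -E "time|ee_pos|contact|gap"
python3 - <<'E'
from h import *
st(); i=optics.camera_info("wrist"); p,d=optics.camera("wrist"); q,_=optics.camera("scene")
o=np.zeros((600,800,3),np.uint8); o[:400]=cv2.resize(p[140:300,120:440],(800,400),interpolation=2); o[400:,:400]=cv2.resize(q[75:155,180:340],(400,200),interpolation=2); cv2.imwrite("pics/c8.png",o)
E
```

```text
ee_pos: [506.3, -231.0, 89.4]
contact_force: [-0.4, -0.3, 0.2]
finger_gap: 51.0
grasp_force: 0.0
time_s: 21.87
ee_pos: [505.6, -230.8, 208.3]
contact_force: [-0.6, -0.0, -0.4]
finger_gap: 51.2
t 21.87 tcp [ 505.63 -230.78  208.31] yawY 165.52 F [-0.6 -0.  -0.4] gap 51.2 g 0.0
```

View pics/c8.png

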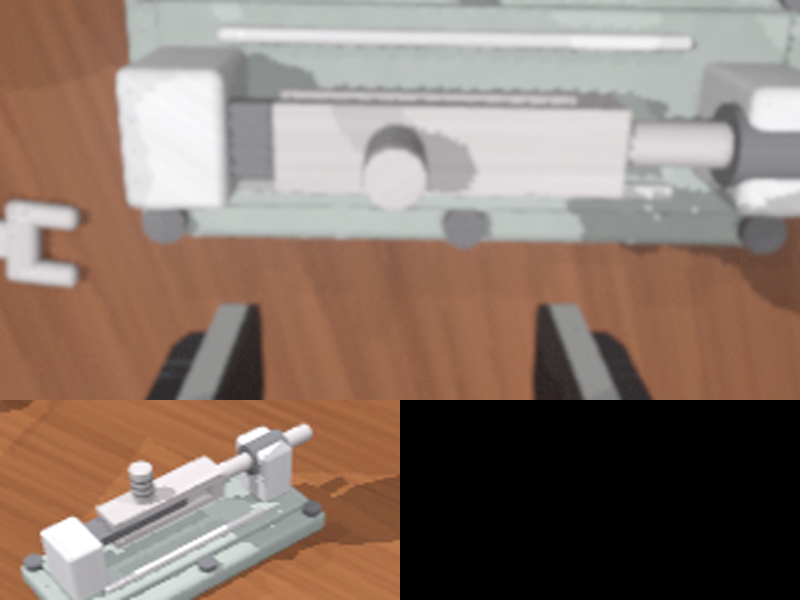

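The pin stands upright in the yoke, its head down on the ear at about (395,178) in the crop, and the gripper is clear. Handing in.

```bash
python3 -c "
from workcell import arm
print(arm.close_job())"
```

```text
the job is handed in; nothing more can be done
None
```

The pin is fully seated through both yoke ears and the lug's eye, then released, with measured forces staying under about 20 N. I handed the job in at about 22 s; the hand-in returned no verdict.

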